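# Spring the hatch and dock the data logger

## Robot

A 6-joint arm with a two-finger parallel gripper is mounted at the origin on a cart in front of the work surface, level with it; the furniture and walls round the work are solid. World frame = base frame: x ahead of the robot, y to its left, z up, the work surface at z = 0. Lengths are in m, angles in rad, forces in N, time in s.
With the tool pointing down it reaches from about 0.325 to 0.9 m from the base axis. Payload 6.1 kg.
Tool frame: the origin (TCP) lies between the finger pads; the fingertips stand manip.tip_reach ahead of it and the grasp point (between the pads) lies 11 mm behind it (manip.tip_reach is the distance from the TCP to the fingertips, in m); z points along the fingers, y is the line along which they close (so a half turn about z gives the same grasp; the last joint's range is limited). The gripper opens to 87 mm and grips with 3 to 60 N. Pads are 19 mm wide; open, the fingers measure 117 mm over their backs; the gripper's body (75 mm by 190 mm) begins 51 mm behind the grasp point.
Start: joints at [0.984, 0.22, 1.526, -0, 1.395, -0.126], TCP at [0.278, 0.56, 0.231] pointing down, gripper open.
Joint ranges: [-2.98, 2.98], [-0.91, 2.08], [0.09, 2.57], [-1.24, 4.39], [0.2, 2.65], [-2.68, 2.68]. Speed limits (rad/s): [2.57, 2.57, 3.01, 3.14, 3.14, 3.14].

## Interface

Orientations are given as a unit quaternion [w, x, y, z].
In Python, from station import manip gives the robot as it stands. Calls block until the motion is done:
- manip.move_ptp(position, orientation): joint-space move of the TCP to a pose.
- manip.move_l(position, rot=None, vel=0.15): straight line of the TCP; rot=None keeps the orientation; vel is the mean speed in m/s.
- manip.move_joints(angles): joint-space move.
- manip.command_gripper(opening): opening from 0.0 (shut) to 1.0 (fully open); the grip force is fixed at half the most; returns when the fingers have stopped.
- manip.pause(seconds).
- manip.ik(position, orientation): joint angles nearest the present ones, or None.
- manip.get_state(): the state.
- manip.grab_frame(name): name is "side" or "top" or "wrist"; returns the picture (420x560x3 uint8, red, green, blue); there is no depth.
- manip.camera_model(name): a dict with "vfov" (degrees; the focal length in pixels is half the picture's height over the tangent of half this angle, whatever the lens; pixels are square), "cx", "cy" (the principal point, pixels), "position" and "orientation" of the camera in the world. Camera axes: x right, y down, z forward; pixel columns grow to the right and rows downward; lengths in m; the calibration is good to about 2 mm. A picture is of the moment at which its call begins: read the wrist's pose just before it. camera_model takes no time and is no camera call; for the wrist camera it gives the pose at the moment of the call.
A pose or a line that the arm cannot do raises manip.IKError and nothing moves.
- manip.job_done(): hands the job in; it is judged then, once.
Trained networks look in the newest picture that a camera, given by its name, has taken for a name from the list of things; names that differ only in an ending like _2 or _b are one class to them, and where a whole thing is asked for, a point or a joint stands for the part that bears it (a point fixed in the world has none). Each returns a list of dicts, best first, with "conf" (0 to 1); they miss things now and then, are a little off and sometimes report something else, mostly with a low value. They report only what shows in the picture. A call takes as long as a camera call.
- manip.recognise(camera, label): "rect" ([left, top, right, bottom] as shares, 0 to 1, of the picture: columns of its width, rows of its height, round what is visible of it).
- manip.landmark_of(camera, label): "position" ([row, column] as shares, 0 to 1, of the picture: columns of its width, rows of its height: a listed point, or the origin of a listed thing).
The state is a dict: "time_s": time; "qpos": joint angles; "joint_vel": joint speeds; "joint_efforts": joint torques, N m; "eef_pos": TCP position; "orientation": TCP orientation; "force": force on the tool from outside, world axes, zero at the start; "wrist_torque": the same for the moment, N m; "width": opening from 0.0 (shut) to 1.0 (fully open); "grip_force": force on a finger pad.
Only numpy, scipy, OpenCV 4.12 (cv2) and the standard library are available. Lean on these libraries where they do the work, as an engineer would, in place of code of your own. Each camera call takes 0.05 s, during which the arm holds its last target. There are 200 camera calls.

## Task

Press the button on the front deck of the white conditioning box so that its sprung hatch pops fully open by itself; never touch the hatch, and leave it open. Lift the grey data logger out by its long sides, set it down upright on the free bench top clear of everything and let go, then take it again by its two ends and stand it in the read-out cradle, flat on the cradle floor between the two side walls. Do not drop the logger and do not push the carton, beaker, timer or brown bottle about.

Things in the scene. Friction and masses are not known exactly. Their poses are not given: they have to be found in the camera images.
- chamber: White conditioning box 148 (x) x 108 (y) mm, fixed; origin under its centre on the bench; its x axis runs from the front deck to the hinge, z up. The front deck (x -74 to -36 mm) is 58 mm high and carries the button. Behind it is a well (inside x -36 to +68, y -48 to +48 mm, floor at z 6, wall tops at z 52 mm), closed at first by the hatch.
- chamber_bay (a point): Point on the well's floor, 11 mm behind the box's centre, 6 mm above the bench, midway between two stops (56 mm apart in x, each 24 mm wide, their tops level with the logger's). The logger stands here, its ends covered by the stops, so it can be taken only by its long sides, with about 34 mm between each side and the wall for a finger: open the fingers only part way (about 45 mm).
- latch_top (a point): Centre of the top of the round push button (20 mm across, in a 36 mm round steel collar 12 mm high) on the front deck: 55 mm in front of the box's centre, 20 mm in front of the edge of the closed hatch, 80 mm above the bench. Pressed straight down. The gripper must not stand over the hatch's free edge as it swings up.
- latch (a joint): Travel of the button in m: 0 up, 0.006 fully down (about 5 N, sprung back). Pressing it past about 0.0045 draws back the catch and the hatch springs up.
- hatch (a joint): Angle of the hatch in rad: 0 closed and latched; sprung, when released it swings up and back within about one second to its stop at 1.95 and stays there. Its hinge is level, along the box's y axis, 70 mm behind the box's centre and 52 mm above the bench.
- hatch_edge (a point): Middle of the free front edge of the hatch, a white plate 104 x 106 x 6 mm with a grey inset on its top. Closed it is 35 mm in front of the box's centre, 55 mm above the bench; fully open the hatch leans back behind the hinge and this edge is about 150 mm above the bench.
- logger: Grey data logger, an upright block 50 (x, its long axis) x 28 (y) x 38 mm high with a small window and a black dot on top, about 0.12 kg; origin at the centre of its underside. It starts in the conditioning box on the well's floor (at chamber_bay, long axis along the box's x).
- cradle: Read-out cradle at the right, fixed: black base 78 (x) x 58 (y) x 10 mm, origin under its centre. Two grey side walls, 40 mm long, rise 48 mm above the base, 36 mm apart in y; two lips 6 mm high, 58 mm apart, cross its x ends. The logger stands on the base's top (z 10 mm), long axis along the cradle's x, either way round; its ends stay free, its sides have no room for fingers.
- carton: Flat pale carton 60 x 90 x 22 mm, a bystander; origin under its centre.
- beaker: Glass beaker 45 mm across, 56 mm high, a bystander at the front; origin under its centre. The bench between it and the timer, in front of the box and to its right, is free for setting down. Behind beaker and carton the sampler's round carousel (380 mm across, top 200 mm high) overhangs the bench to within 440 mm of the robot's base: keep gripper and load clear of it.
- timer: White bench timer 58 x 62 x 20 mm, a bystander at the front left; origin under its centre. The chromatograph, 470 mm high, stands left of the box and behind the timer, its front about 420 mm ahead of the robot's base: draw the arm in and swing round in front of it.
- reagent_bottle: Brown bottle 56 mm across, 112 mm high, a bystander at the right, behind the cradle; origin under its centre.

How it is judged:
By the outcome, as a careful person would: the job done as asked, in the order asked, and still so for the second after the job is handed in, with the robot touching nothing.
It also fails if it takes over 67 s, if anything falls off the work surface, if the arm or the gripper's body presses on something with over 40 N, if the wrist force passes 120 N, or if a joint passes its speed limit or range.

## Working session

There is one attempt and no reset: what is moved stays moved. The work goes in short steps, each a Python script; the robot and the scene stay as the last script left them, time stands still between calls to the robot, and variables do not carry over. Pictures are saved under pics/ and viewed, at most 10 in all, crops included, and the job is handed in when it is done.

```bash
mkdir -p pics; ls; python3 - <<'E'
from station import manip
import cv2,numpy as np
s=manip.get_state();print({k:np.round(v,3) for k,v in s.items()},manip.tip_reach)
ims=[]
for c in("side","top","wrist"):
    m=manip.camera_model(c);print(c,m)
    im=manip.grab_frame(c);cv2.imwrite(f"pics/{c}0.png",im[...,::-1])
    for l in("chamber","latch_top","hatch_edge","chamber_bay","logger","cradle","carton","beaker","timer","reagent_bottle"):
        r=manip.landmark_of(c,l)
        print(c,l,[(round(d["conf"],2),np.round(np.array(d["position"])*[420,560],1)) for d in r[:2]])
E
```

```text
pics
station.py
{'time_s': np.float64(0.0), 'qpos': array([ 0.984,  0.221,  1.528, -0.   ,  1.395, -0.126]), 'joint_vel': array([-0.001, -0.   , -0.001,  0.   ,  0.001, -0.001]), 'joint_efforts': array([-1.0000e-03, -4.9458e+01, -3.8739e+01,  7.0000e-02,  5.7000e-02,
       -0.0000e+00]), 'eef_pos': array([0.278, 0.559, 0.229]), 'orientation': array([-0.   ,  0.228,  0.974, -0.001]), 'force': array([-0.625,  0.131,  0.054]), 'wrist_torque': array([-0.016,  0.035, -0.048]), 'grip_force': np.float64(0.0), 'width': np.float64(1.0)} 0.008
side {'vfov': 55.018072900304155, 'cx': 278.5128930438604, 'cy': 213.05779349926655, 'position': array([ 0.00906828, -0.17801839,  1.0645989 ]), 'orientation': array([-0.18180389,  0.71446518, -0.65495705,  0.16588585])}
side chamber [(0.77, array([225.4, 195.5]))]
side latch_top [(0.51, array([227.8, 188.8]))]
side hatch_edge [(0.88, array([226.8, 187.6])), (0.72, array([265.7, 360.1]))]
side chamber_bay []
side logger [(0.54, array([228. , 188.7]))]
side cradle [(0.56, array([262.5, 360.2]))]
side carton [(0.72, array([264.6, 311.4]))]
side beaker [(0
[... 459 characters left out ...]
]))]
top hatch_edge [(0.97, array([221.7, 182.7]))]
top chamber_bay []
top logger []
top cradle [(0.68, array([240.5, 380.7]))]
top carton [(0.83, array([250.4, 325.5]))]
top beaker [(0.6, array([249.6, 275. ]))]
top timer [(0.76, array([255.9, 164.4]))]
top reagent_bottle [(0.74, array([166.1, 397.7]))]
wrist {'vfov': 63.57888005396652, 'cx': 281.36609004136625, 'cy': 204.97701330767012, 'position': array([0.20382832, 0.59635557, 0.38391829]), 'orientation': array([0.12715214, 0.84036626, 0.5209101 , 0.07918049])}
wrist chamber []
wrist latch_top []
wrist hatch_edge []
wrist chamber_bay []
wrist logger []
wrist cradle []
wrist carton []
wrist beaker []
wrist timer []
wrist reagent_bottle []
```

View pics/top0.png

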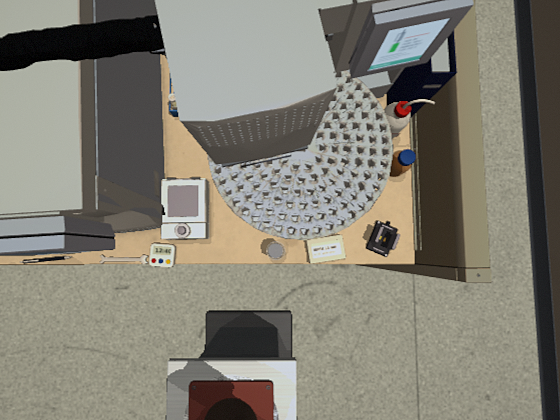

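View pics/side0.png

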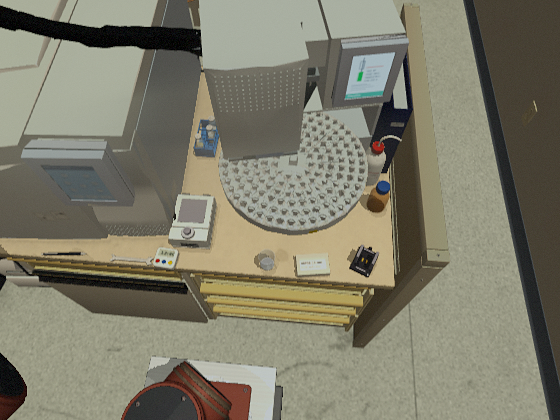

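```bash
cat > h.py <<'E'
from station import manip
import numpy as np, cv2
from scipy.spatial.transform import Rotation as R
def Rq(q): return R.from_quat(np.r_[q[1:],q[0]])
def ray(m,rc):
    f=210/np.tan(np.radians(m["vfov"]/2))
    d=np.stack([(np.atleast_2d(rc)[:,1]-m["cx"])/f,(np.atleast_2d(rc)[:,0]-m["cy"])/f,np.ones(len(np.atleast_2d(rc)))],1)
    return np.array(m["position"]),Rq(m["orientation"]).apply(d)
def onz(m,rc,z):
    p,d=ray(m,rc); return p+d*((z-p[2])/d[:,2])[:,None]
def proj(m,P):
    f=210/np.tan(np.radians(m["vfov"]/2))
    c=Rq(m["orientation"]).inv().apply(np.atleast_2d(P)-m["position"])
    return np.stack([c[:,1]/c[:,2]*f+m["cy"],c[:,0]/c[:,2]*f+m["cx"]],1)
def down(yaw):  # tool down, tool y along world direction yaw+90deg-ish: x axis at yaw
    q=(R.from_euler('z',yaw)*R.from_euler('x',np.pi)).as_quat(); return [q[3],q[0],q[1],q[2]]
def lm(cam,label):
    r=manip.landmark_of(cam,label)
    return [(round(d["conf"],2),np.array(d["position"])*[420,560]) for d in r]
E
python3 - <<'E'
from h import *
t=manip.camera_model("top");s=manip.camera_model("side")
np.set_printoptions(precision=3,suppress=True)
for n,z,a,b in(("latch",.08,(230,182),(233.5,189.5)),("cradle",0,(240.5,380.7),(262.5,360.2)),("carton",0,(250.4,325.5),(264.6,311.4)),("beaker",0,(249.6,275),(263,265.8)),("timer",0,(255.9,164.4),(260,167.4)),("bottle",0,(166,397.7),(204.5,376.6))):
    print(n,onz(t,a,z),onz(s,b,z))
print("boxcorners z.055 top",onz(t,[(179,163),(178,206),(222,208),(222,161),(238,208),(240,161)],.058))
st=manip.get_state();w=manip.camera_model("wrist")
Rt=Rq(st["orientation"]);print("cam in tool",Rt.inv().apply(w["position"]-st["eef_pos"]),(Rt.inv()*Rq(w["orientation"])).as_matrix())
print(Rt.as_matrix())
E
```

```text
latch [[0.466 0.111 0.08 ]] [[0.458 0.104 0.08 ]]
cradle [[ 0.443 -0.378  0.   ]] [[ 0.447 -0.369  0.   ]]
carton [[ 0.418 -0.236  0.   ]] [[ 0.429 -0.233  0.   ]]
beaker [[ 0.42  -0.108  0.   ]] [[ 0.422 -0.105  0.   ]]
timer [[0.404 0.172 0.   ]] [[0.407 0.173 0.   ]]
bottle [[ 0.636 -0.427  0.   ]] [[ 0.64  -0.421  0.   ]]
boxcorners z.055 top [[0.591 0.165 0.058]
 [0.594 0.061 0.058]
 [0.486 0.054 0.058]
 [0.486 0.167 0.058]
 [0.448 0.053 0.058]
 [0.443 0.166 0.058]]
cam in tool [ 0.083 -0.    -0.153] [[-0.    -0.955 -0.296]
 [ 1.    -0.     0.001]
 [-0.001 -0.296  0.955]]
[[-0.896  0.445 -0.   ]
 [ 0.445  0.896 -0.   ]
 [ 0.    -0.    -1.   ]]
```

```bash
python3 - <<'E'
from h import *
np.set_printoptions(precision=3,suppress=True)
t=manip.camera_model("top");s=manip.camera_model("side")
print("chrom side base",onz(t,[(175,163),(215,163),(235,160)],0))
print("chrom top edges",onz(t,[(214,95),(214,108),(250,108)],.47), onz(s,[(235,180),(240,145)],0))
# draw in, then swing in front
c,si=np.cos(.984),np.sin(.984)
def yaw(a): return down(np.pi+a)
q0=manip.get_state()["qpos"]
j=manip.ik([.36*c,.36*si,.3],down(np.pi-.46));print(j)
manip.move_joints(j)
j=manip.ik([.37,.10,.30],down(np.pi));j2=manip.ik([.37,.10,.30],down(0));print(j,j2)
manip.move_joints(j)
m=manip.camera_model("wrist");im=manip.grab_frame("wrist");cv2.imwrite("pics/w1.png",im[...,::-1])
for l,z in(("chamber",0),("latch_top",.08),("hatch_edge",.055),("timer",0),("beaker",0)):
    print(l,[(c,p,onz(m,p,z)) for c,p in lm("wrist",l)])
print(m);print(manip.get_state()["time_s"],manip.get_state()["eef_pos"])
E
```

```text
chrom side base [[0.612 0.182 0.   ]
 [0.508 0.179 0.   ]
 [0.457 0.185 0.   ]]
chrom top edges [[0.467 0.14  0.47 ]
 [0.467 0.122 0.47 ]
 [0.418 0.12  0.47 ]] [[0.487 0.154 0.   ]
 [0.463 0.251 0.   ]]
[ 0.764 -0.501  2.044  0.     1.598 -0.347]
[ 0.057 -0.433  2.     0.     1.575 -1.513] [ 0.057 -0.433  2.    -0.     1.575  1.628]
chamber [(0.65, array([262.5  , 291.088]), array([[0.517, 0.115, 0.   ]]))]
latch_top [(0.49, array([258.3  , 293.328]), array([[0.471, 0.116, 0.08 ]]))]
hatch_edge [(0.66, array([258.3  , 290.808]), array([[0.483, 0.113, 0.055]]))]
timer [(0.6, array([190.596, 335.72 ]), array([[0.407, 0.176, 0.   ]]))]
beaker [(0.96, array([198.618, 129.304]), array([[ 0.418, -0.11 ,  0.   ]]))]
{'vfov': 63.57888005396652, 'cx': 281.36609004136625, 'cy': 204.97701330767012, 'position': array([0.288, 0.101, 0.453]), 'orientation': array([0.105, 0.699, 0.699, 0.106])}
4.1083 [0.37  0.101 0.3  ]
```

View pics/w1.png

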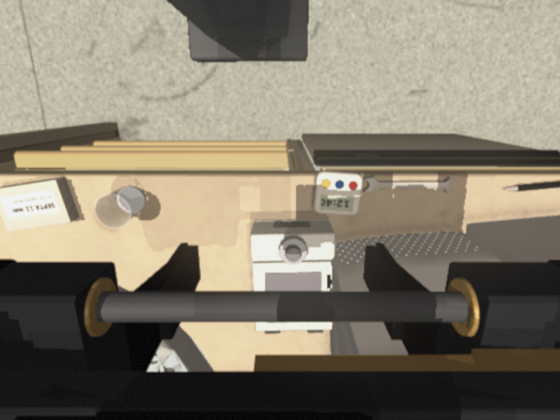

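```bash
python3 - <<'E'
import cv2
a=cv2.imread("pics/w1.png")[205:345,230:360]; cv2.imwrite("pics/w1c.png",cv2.resize(a,None,fx=4.2,fy=4.2,interpolation=cv2.INTER_CUBIC))
E
```

```text
(no output)
```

View pics/w1c.png

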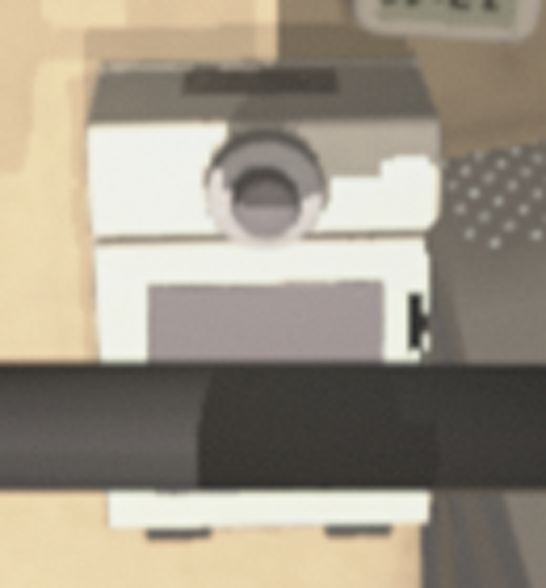

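```bash
cat > fit.py <<'E'
from h import *
from scipy.optimize import least_squares
def fit(obs,x0):
    """obs: list (camera model, local Pts (n,3) m, pix (n,2) row,col)"""
    def res(p):
        return np.concatenate([(proj(m,R.from_euler('z',p[2]).apply(P)+[p[0],p[1],0])-u).ravel() for m,P,u in obs])
    r=least_squares(res,x0,loss='soft_l1',f_scale=1.); return r.x,res(r.x).reshape(-1,2)
E
python3 - <<'E'
from fit import *
np.set_printoptions(precision=3,suppress=True)
m=manip.camera_model("wrist");t=manip.camera_model("top");s=manip.camera_model("side")
P=np.array([(-74,-54,58),(-74,54,58),(-74,-54,0),(-74,54,0),(-55,0,80),(69,-53,58),(69,53,58),(-35,-53,58),(-35,53,58)])/1000
c=np.array([(90,123),(440,118),(100,62),(415,65),(267,203),(110,525),(428,523),(97,241),(428,237)])/4.2
u=np.stack([205+c[:,1],230+c[:,0]],1)
o=[(m,P,u)]
x,r=fit(o,[.52,.11,0]);print(x);print(r)
T=P[[4]];print(fit(o+[(t,T,np.array([[230,182]])),(s,T,np.array([[233.5,189.5]]))],x))
print("latch",R.from_euler('z',x[2]).apply([-.055,0,.08])+[x[0],x[1],0])
E
```

```text
[0.522 0.117 0.019]
[[ 0.204 -1.523]
 [ 0.001  1.187]
 [-0.79  -0.296]
 [-2.754  0.831]
 [ 1.93   0.04 ]
 [ 0.67  -0.922]
 [ 0.006  0.158]
 [ 0.182 -1.06 ]
 [-0.165  2.345]]
(array([0.522, 0.117, 0.02 ]), array([[ 0.154, -1.817],
       [-0.158,  0.9  ],
       [-0.835, -0.556],
       [-2.897,  0.576],
       [ 1.824, -0.242],
       [ 0.626, -1.049],
       [-0.127,  0.037],
       [ 0.133, -1.306],
       [-0.316,  2.106],
       [-0.407, -2.063],
       [-3.235, -3.66 ]]))
latch [0.467 0.116 0.08 ]
```

```bash
python3 - <<'E'
from h import *
np.set_printoptions(precision=3,suppress=True)
m=manip.camera_model("wrist");t=manip.camera_model("top");s=manip.camera_model("side")
print(onz(t,[(60,163),(110,163),(170,163)],0));print("side",onz(s,[(80,206),(150,190),(190,178)],0))
print("wrist front base",onz(m,[(244,335),(240,360),(230,475),(218,560)],0))
for c in("top","side"):
    im=cv2.imread(f"pics/{c}0.png")
    a=im[150:270,60:220] if c=="top" else im[140:280,60:240]
    cv2.imwrite(f"pics/{c}c.png",cv2.resize(a,(a.shape[1]*4,a.shape[0]*4),interpolation=cv2.INTER_CUBIC))
E
```

```text
[[0.924 0.191 0.   ]
 [0.786 0.187 0.   ]
 [0.625 0.182 0.   ]]
side [[1.114 0.186 0.   ]
 [0.794 0.184 0.   ]
 [0.639 0.191 0.   ]]
wrist front base [[0.487 0.179 0.   ]
 [0.481 0.215 0.   ]
 [0.465 0.379 0.   ]
 [0.447 0.497 0.   ]]
```

View pics/sidec.png

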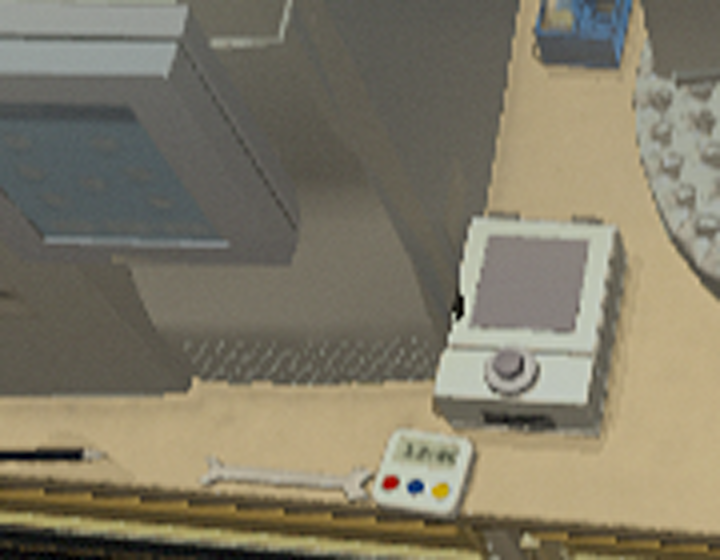

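View pics/topc.png

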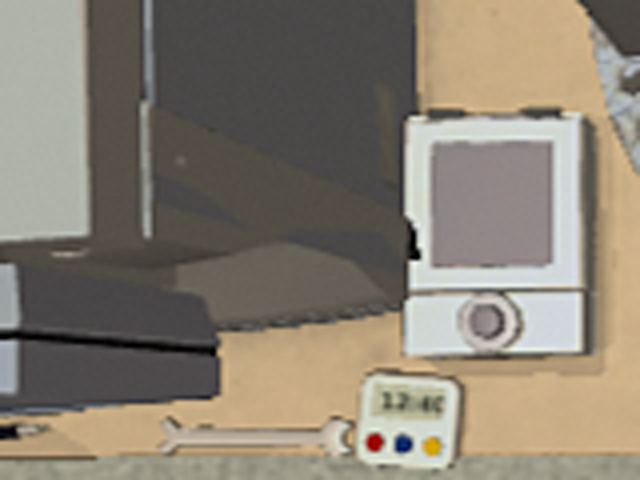

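```bash
python3 - <<'E'
from h import *
np.set_printoptions(precision=3,suppress=True)
t=manip.camera_model("top");s=manip.camera_model("side")
for X,Y in((.487,.18),(.57,.182)):
  P=np.array([(X,Y,z) for z in(0,.05,.1,.2,.3,.4,.47)])
  a=proj(t,P);b=proj(s,P)
  print("topcrop(x,y)",np.c_[(a[:,1]-60)*4,(a[:,0]-150)*4].round(0).tolist());print("sidecrop",np.c_[(b[:,1]-60)*4,(b[:,0]-140)*4].round(0).tolist())
print("carousel front",onz(t,[(236,300),(160,209),(155,392)],.2))
# triangulate helper
def tri(a,b):
    p,d=ray(t,a);q,e=ray(s,b);d=d[0]/np.linalg.norm(d);e=e[0]/np.linalg.norm(e)
    k=np.linalg.lstsq(np.c_[d,-e],q-p,rcond=None)[0];A=p+k[0]*d;B=q+k[1]*e;return (A+B)/2,np.linalg.norm(A-B)
print("monitor low right corner",tri((150+400/4,60+218/4),(140+262/4,60+295/4)),tri((150+293/4,60+213/4),(140+0/4,60+185/4)))
E
```

```text
topcrop(x,y) [[409.0, 293.0], [386.0, 288.0], [360.0, 281.0], [300.0, 266.0], [222.0, 247.0], [119.0, 221.0], [24.0, 197.0]]
sidecrop [[444.0, 377.0], [428.0, 347.0], [409.0, 314.0], [368.0, 239.0], [320.0, 150.0], [261.0, 41.0], [211.0, -49.0]]
topcrop(x,y) [[410.0, 165.0], [387.0, 152.0], [362.0, 139.0], [302.0, 106.0], [225.0, 65.0], [124.0, 10.0], [31.0, -40.0]]
sidecrop [[465.0, 278.0], [450.0, 245.0], [433.0, 209.0], [396.0, 128.0], [352.0, 32.0], [298.0, -83.0], [254.0, -179.0]]
carousel front [[ 0.447 -0.158  0.2  ]
 [ 0.605  0.031  0.2  ]
 [ 0.616 -0.352  0.2  ]]
monitor low right corner (array([0.419, 0.181, 0.291]), np.float64(0.003101633749420319)) (array([0.446, 0.14 , 0.485]), np.float64(0.06169826595142244))
```

```bash
cat >> h.py <<'E'
def ori(yaw,b=0.):
    r=R.from_euler('z',yaw)*R.from_euler('y',-b)*R.from_euler('z',np.pi)*R.from_euler('x',np.pi)
    q=r.as_quat(); return [q[3],q[0],q[1],q[2]],r
def body(p,r):  # corners of gripper body (bottom and +0.12) in world
    return np.array([p+r.apply([x,y,z]) for z in(-.062,-.18) for x in(-.0375,.0375) for y in(-.095,.095)])
E
python3 - <<'E'
from h import *
np.set_printoptions(precision=3,suppress=True)
q,r=ori(np.radians(22)+.02,np.radians(18))
btn=np.array([.464,.115,.08])
p=btn-r.apply([.0095,0,.008])
print("tcp",p);print(body(p,r)); print("z,x axes",r.as_matrix())
up=p+[0,0,.04]; pre=up+[-.08,-.02,.06]
print(manip.ik(pre,q),manip.ik(up,q),manip.ik(p,q))
E
```

```text
tcp [0.47  0.118 0.091]
[[ 0.523  0.037  0.161]
 [ 0.448  0.211  0.161]
 [ 0.457  0.009  0.138]
 [ 0.382  0.183  0.138]
 [ 0.489  0.022  0.273]
 [ 0.414  0.197  0.273]
 [ 0.423 -0.006  0.25 ]
 [ 0.349  0.169  0.25 ]]
z,x axes [[-0.875 -0.393  0.284]
 [-0.374  0.92   0.121]
 [-0.309  0.    -0.951]]
[-0.074 -0.634  2.355  0.157  1.144 -2.094] [-0.004 -0.273  2.238  0.158  0.893 -2.061] [-0.004 -0.203  2.267  0.173  0.795 -2.083]
```

```bash
cat > press.py <<'E'
from h import *
np.set_printoptions(precision=3,suppress=True)
q,r=ori(np.radians(22)+.02,np.radians(23))
btn=np.array([.464,.115,.08])
p=btn-r.apply([.0095,0,.008])
up=p+[0,0,.015]; pre=up+[-.07,-.03,.06]
manip.command_gripper(0.0)
manip.move_ptp(pre,q); f0=np.array(manip.get_state()["force"]);print("pre",f0)
manip.move_l(up,vel=.15);print("up",manip.get_state()["force"]-f0)
f0=np.array(manip.get_state()["force"])
for dz in [.003]+list(np.arange(0,-.010,-.001)):
    manip.move_l(p+[0,0,dz],vel=.03); f=manip.get_state()["force"]-f0; print(round(dz,4),f)
    if np.linalg.norm(f)>11: break
manip.move_l(up+[-.0,0,.0],vel=.1)
manip.pause(.6)
im=manip.grab_frame("side");cv2.imwrite("pics/s2.png",im[...,::-1])
m=manip.camera_model("wrist");w=manip.grab_frame("wrist");cv2.imwrite("pics/w2.png",w[...,::-1])
print("edge side",lm("side","hatch_edge"),"logger",lm("side","logger"),manip.get_state()["time_s"])
print("pred open edge",proj(manip.camera_model("side"),[.522+.109,.118,.15]))
E
python3 press.py
```

```text
pre [0.222 0.755 0.201]
up [ 0.253 -0.747 -0.466]
0.003 [-1.491  0.59   0.416]
0.0 [ 0.001 -0.162  0.09 ]
-0.001 [ 0.626 -0.785  2.718]
-0.002 [ 0.391 -0.439  2.891]
-0.003 [1.508 0.218 3.497]
-0.004 [ 1.328 -0.62   2.879]
-0.005 [1.912 0.111 4.659]
-0.006 [0.838 0.122 5.127]
-0.007 [-2.978 -0.78  11.201]
edge side [(0.62, array([167.202, 192.416]))] logger [] 10.8583
pred open edge [[165.661 191.562]]
```

```bash
python3 - <<'E'
from h import *
np.set_printoptions(precision=3,suppress=True)
p=manip.get_state()["eef_pos"]
manip.move_l(np.array(p)+[-.07,-.03,.06],vel=.2)
q,r=ori(.02,0)
manip.move_ptp([.365,.113,.115],q)
manip.command_gripper(.52)
ims=[]
for c in("top","side"):
    m=manip.camera_model(c);im=manip.grab_frame(c);ims.append(im)
    for l,z in(("logger",.0),("chamber_bay",.006),("logger",.006)):
        print(c,l,[(a,b,onz(m,b,z)) for a,b in lm(c,l)])
    print(proj(m,[.533,.117,.006]))
A=cv2.resize(ims[0][150:280,130:290],None,fx=3,fy=3);B=cv2.resize(ims[1][120:250,110:220],None,fx=3,fy=3)
cv2.imwrite("pics/c3.png",np.hstack([A,B])[...,::-1])
s=manip.get_state();print(s["time_s"],s["eef_pos"],s["width"])
E
```

```text
top logger [(0.73, array([210.294, 186.424]), array([[0.521, 0.119, 0.   ]]))]
top chamber_bay [(0.65, array([203.196, 186.592]), array([[0.538, 0.118, 0.006]]))]
top logger [(0.73, array([210.294, 186.424]), array([[0.52 , 0.118, 0.006]]))]
[[205.185 186.897]]
side logger [(0.65, array([223.482, 191.296]), array([[0.527, 0.128, 0.   ]])), (0.55, array([261.408, 166.376]), array([[0.403, 0.175, 0.   ]]))]
side chamber_bay []
side logger [(0.65, array([223.482, 191.296]), array([[0.524, 0.126, 0.006]])), (0.55, array([261.408, 166.376]), array([[0.4  , 0.173, 0.006]]))]
[[221.141 194.899]]
13.6167 [0.365 0.113 0.115] 0.5211564469903689
```

View pics/c3.png

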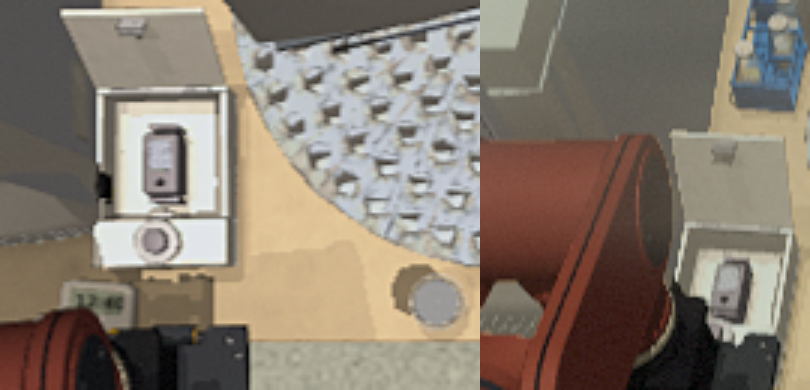

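```bash
cat > probe.py <<'E'
from h import *
np.set_printoptions(precision=2,suppress=True)
def probe(a,b,step,vel=.05,lim=7,verbose=6):
    """straight line a->b in steps, stop on contact"""
    a,b=np.array(a),np.array(b);n=max(1,int(np.ceil(np.linalg.norm(b-a)/step)))
    s=manip.get_state();f0=np.array(s["force"]);e0=np.array(s["joint_efforts"])
    for i in range(1,n+1):
        p=a+(b-a)*i/n; manip.move_l(p,vel=vel); s=manip.get_state(); f=s["force"]-f0
        if i%verbose==0 or np.linalg.norm(f)>lim: print(s["time_s"],s["eef_pos"],f,s["wrist_torque"],(s["joint_efforts"]-e0)[[0,3,4,5]])
        if np.linalg.norm(f)>lim:
            manip.move_l(a+(b-a)*max(i-2,0)/n,vel=vel); return False
    return True
E
python3 - <<'E'
from probe import *
print(probe([.365,.113,.115],[.47,.115,.115],.003))
E
```

```text
15.1167 [0.38 0.11 0.12] [ 0.46  0.8  -0.44] [ 0.02  0.01 -0.02] [-0.02 -0.   -0.03 -0.  ]
16.6167 [0.4  0.11 0.12] [ 0.59  0.29 -0.25] [ 0.03  0.05 -0.  ] [-0.02 -0.   -0.03 -0.  ]
18.1167 [0.42 0.11 0.12] [0.56 0.07 0.17] [ 0.01 -0.01  0.01] [-0.02 -0.   -0.03 -0.  ]
19.6167 [0.44 0.11 0.12] [ 1.08 -0.21  0.44] [0.02 0.03 0.01] [-0.02 -0.   -0.03 -0.  ]
21.1167 [0.45 0.11 0.12] [ 0.55  0.44 -0.95] [ 0.   -0.07 -0.03] [-0.02 -0.   -0.03 -0.  ]
22.6167 [0.47 0.11 0.12] [ 0.67  0.48 -0.39] [ 0.06 -0.02 -0.03] [-0.02 -0.   -0.03 -0.  ]
True
```

```bash
python3 - <<'E'
from probe import *
a=[.47,.115,.115];b=[.534,.1165,.115];c=[.534,.1165,.022]
if probe(a,b,.008,.1) and probe(b,c,.008,.1,verbose=3):
    f0=np.array(manip.get_state()["force"])
    manip.command_gripper(0.0);s=manip.get_state();print("grip",s["width"]*87,s["grip_force"],s["force"]-f0,s["time_s"])
E
```

```text
24.1167 [0.51 0.12 0.12] [-0.31 -0.49  0.35] [ 0.08 -0.04  0.02] [-0.03 -0.   -0.03 -0.  ]
25.6167 [0.53 0.12 0.09] [ 1.18 -0.93 -0.46] [ 0.09  0.01 -0.02] [0.04 0.01 0.   0.  ]
26.3667 [0.53 0.12 0.07] [-0.14 -1.   -0.41] [ 0.   -0.06 -0.05] [ 0.03  0.   -0.    0.  ]
27.1167 [0.53 0.12 0.04] [-0.9  -0.4   0.31] [ 0.05 -0.01 -0.01] [ 0.03  0.01 -0.    0.  ]
27.8667 [0.53 0.12 0.02] [0.2  0.18 0.11] [0.02 0.07 0.  ] [ 0.03  0.01 -0.    0.  ]
grip 28.026591551689933 29.999937638640404 [-0.26 -0.45  0.15] 28.3333
```

```bash
python3 - <<'E'
from h import *
np.set_printoptions(precision=3,suppress=True)
print("bench edge",onz(manip.camera_model("top"),[(264,230),(264,300)],0)[:,0])
manip.move_l([.534,.1165,.118],vel=.15)
s=manip.get_state();print(s["width"]*87,s["grip_force"],s["force"])
manip.move_l([.405,.113,.118],vel=.2)
manip.move_l([.405,.03,.06],vel=.2)
manip.move_l([.405,.03,.020],vel=.1)
f0=np.array(manip.get_state()["force"])
for z in(.0175,.0165,.0158,.0150):
    manip.move_l([.405,.03,z],vel=.03);f=manip.get_state()["force"]-f0;print(z,f)
    if f[2]>2: break
manip.command_gripper(.55); manip.pause(.1)
manip.move_l([.405,.03,.10],vel=.2)
s=manip.get_state();print(s["time_s"],s["width"])
E
```

```text
bench edge [0.384 0.384]
27.59268925568792 29.999997247941792 [-0.217  0.381 -1.619]
0.0175 [ 0.543 -0.138  1.114]
0.0165 [-0.209 -0.331  0.912]
0.0158 [-2.853 -0.812  8.245]
33.225 0.5495449116058062
```

```bash
python3 - <<'E'
from h import *
np.set_printoptions(precision=3,suppress=True)
manip.move_l([.395,.02,.23],vel=.25)
manip.command_gripper(1.0)
q,_=ori(-.697,0)
manip.move_ptp([.36,-.30,.26],q)
m=manip.camera_model("wrist");im=manip.grab_frame("wrist");np.save("w4.npy",np.array([m["vfov"],m["cx"],m["cy"],*m["position"],*m["orientation"]]))
cv2.imwrite("pics/w4.png",im[...,::-1])
for l in("cradle","reagent_bottle","carton"): print(l,[(a,b,onz(m,b,0)) for a,b in lm("wrist",l)])
t=manip.camera_model("top");im2=manip.grab_frame("top");print("logger",[(a,b,onz(t,b,0)) for a,b in lm("top","logger")])
cv2.imwrite("pics/t4.png",im2[...,::-1])
b=proj(m,[.445,-.373,.02])[0];r0,c0=int(max(0,b[0]-75)),int(max(0,b[1]-75));print(r0,c0)
A=cv2.resize(im[r0:r0+150,c0:c0+150],(600,600),interpolation=cv2.INTER_CUBIC)
cv2.imwrite("pics/c4.png",A[...,::-1]);print(manip.get_state()["time_s"])
E
```

```text
cradle [(0.63, array([257.502, 278.6  ]), array([[ 0.449, -0.378,  0.   ]]))]
reagent_bottle []
carton [(0.8, array([174.594, 352.184]), array([[ 0.421, -0.235,  0.   ]]))]
logger [(0.78, array([260.82 , 219.016]), array([[0.392, 0.034, 0.   ]])), (0.36, array([254.982, 166.32 ]), array([[0.407, 0.167, 0.   ]]))]
184 204
36.35
```

View pics/c4.png

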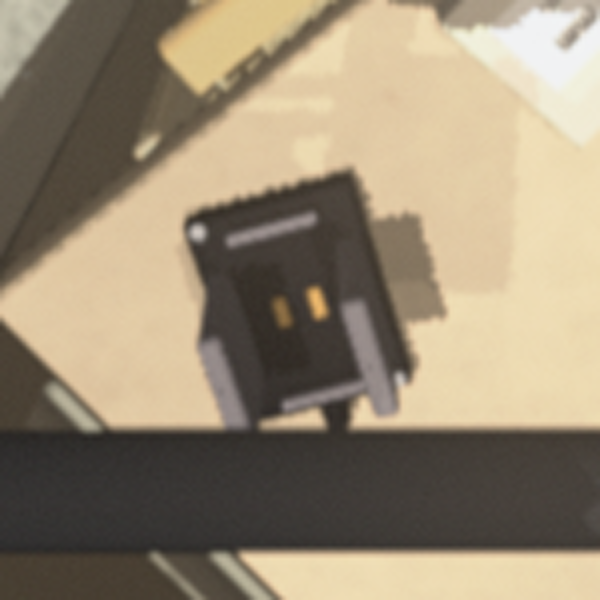

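```bash
python3 - <<'E'
from fit import *
np.set_printoptions(precision=3,suppress=True)
a=np.load("w4.npy");m=dict(vfov=a[0],cx=a[1],cy=a[2],position=a[3:6],orientation=a[6:])
P=np.array([(-39,-29,10),(-39,29,10),(39,29,10),(-31,0,16),(31,0,16),(-20,18,58),(-20,-18,58),(20,18,58)])/1000
c=np.array([(190,215),(352,172),(408,375),(271,228),(324,395),(345,303),(222,340),(375,413)])/4
u=np.stack([184+c[:,1],204+c[:,0]],1)
x,r=fit([(m,P,u)],[.445,-.373,-.7]);print(x,np.degrees(x[2]));print(r)
t=manip.camera_model("top")
im=cv2.imread("pics/t4.png");A=cv2.resize(im[225:285,190:260],None,fx=8,fy=8,interpolation=cv2.INTER_CUBIC)
B=cv2.resize(im[205:265,350:420],None,fx=8,fy=8,interpolation=cv2.INTER_CUBIC)
cv2.imwrite("pics/c5.png",cv2.resize(np.hstack([A,B]),None,fx=.7,fy=.7))
print(proj(t,[[.405,.03,.038],[.38,.016,.038],[.43,.016,.038],[.38,.044,.038],[.43,.044,.038]]))
L=R.from_euler('z',x[2]).apply([[0,0,.058]])+[x[0],x[1],0];print(proj(t,L))
E
```

```text
[ 0.448 -0.377 -0.425] -24.375876562590353
[[ 0.766 -2.487]
 [ 0.206  0.629]
 [ 2.055  1.662]
 [-0.679  0.564]
 [-0.6    0.22 ]
 [-0.426 -1.208]
 [-2.149 -0.341]
 [ 1.515  0.068]]
[[255.81  218.581]
 [266.154 224.196]
 [245.512 224.46 ]
 [266.166 212.669]
 [245.52  212.996]]
[[237.689 386.881]]
```

View pics/c5.png

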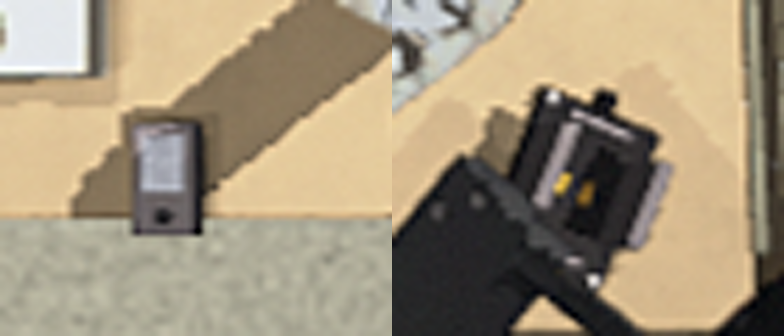

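```bash
python3 - <<'E'
from h import *
np.set_printoptions(precision=3,suppress=True)
t=manip.camera_model("top");print("wall",onz(t,[(130,415),(190,415),(250,415)],0)[:,1])
print(manip.get_state()["qpos"])
for s in(1,-1):
    for pos,ps in(([.405,.03,.10],.02),([.405,.03,.02],.02),([.448,-.377,.10],-.425),([.448,-.377,.028],-.425)):
        print(s,pos,manip.ik(pos,ori(ps+s*np.pi/2)[0]))
E
```

```text
wall [-0.476 -0.47  -0.464]
[-0.862 -0.183  1.88   0.     1.444 -1.737]
1 [0.405, 0.03, 0.1] None
1 [0.405, 0.03, 0.02] None
1 [0.448, -0.377, 0.1] None
1 [0.448, -0.377, 0.028] None
-1 [0.405, 0.03, 0.1] [-0.121 -0.182  2.194 -0.     1.13  -0.141]
-1 [0.405, 0.03, 0.02] [-0.121 -0.026  2.234 -0.     0.934 -0.141]
-1 [0.448, -0.377, 0.1] [-0.834  0.254  1.744  0.     1.143 -0.409]
-1 [0.448, -0.377, 0.028] [-0.834  0.355  1.773  0.     1.013 -0.409]
```

```bash
python3 - <<'E'
from h import *
np.set_printoptions(precision=3,suppress=True)
q,_=ori(.02-np.pi/2)
manip.move_ptp([.405,.03,.20],q)
manip.move_l([.405,.03,.06],vel=.2)
manip.move_l([.405,.03,.0195],vel=.1)
f0=np.array(manip.get_state()["force"])
manip.command_gripper(0.0);s=manip.get_state();print("grip",s["width"]*87,s["grip_force"],s["force"]-f0,s["time_s"])
if s["width"]*87>47:
    manip.move_l([.405,.03,.10],vel=.12)
    manip.move_l([.395,.02,.25],vel=.25)
    s=manip.get_state();print("held",s["width"]*87,s["grip_force"],s["force"])
    q,_=ori(-.425-np.pi/2)
    manip.move_ptp([.448,-.378,.22],q)
    manip.move_l([.448,-.378,.10],vel=.15)
    s=manip.get_state();print("at",s["eef_pos"],s["width"]*87,s["grip_force"],s["force"],s["time_s"])
    im=manip.grab_frame("side");im2=manip.grab_frame("top")
    A=cv2.resize(im[215:295,320:420],(500,400),interpolation=cv2.INTER_CUBIC)
    cv2.imwrite("pics/c6.png",A[...,::-1])
E
```

```text
grip 49.669115669391 30.00001933425665 [-1.611 -0.311  0.809] 39.8917
held 49.89649639189867 29.999848203733563 [-0.27  -0.166 -2.404]
at [ 0.449 -0.379  0.101] 49.62565345388047 29.999946816824377 [ 0.212 -0.655 -0.158] 43.9083
```

```bash
python3 - <<'E'
from h import *
np.set_printoptions(precision=3,suppress=True)
X,Y=.448,-.378
manip.move_l([X,Y,.084],vel=.1); manip.pause(.1)
f0=np.array(manip.get_state()["force"]);ok=False
for z in(.078,.074,.068,.060,.052,.044,.037,.033,.032,.031,.030,.029,.028,.027):
    manip.move_l([X,Y,z],vel=.06);s=manip.get_state();f=s["force"]-f0;print(z,f,s["wrist_torque"])
    if np.linalg.norm(f)>5: break
print(s["time_s"],s["eef_pos"],s["width"]*87)
E
```

```text
0.078 [ 1.337  0.295 -0.23 ] [-0.032  0.109 -0.027]
0.074 [-0.153 -0.249  0.448] [-0.132  0.072 -0.047]
0.068 [-0.267 -0.434  0.482] [-0.126  0.072 -0.019]
0.06 [-0.558  0.547 -0.001] [-0.127  0.052  0.023]
0.052 [0.042 0.238 0.369] [-0.06   0.082  0.02 ]
0.044 [0.615 0.507 0.832] [-0.057  0.071 -0.022]
0.037 [ 0.012 -0.312  0.779] [-0.052  0.075 -0.012]
0.033 [-1.14   0.266 -0.47 ] [-0.074  0.098 -0.028]
0.032 [-0.211 -0.018 -0.516] [-0.049  0.113  0.006]
0.031 [-1.668 -0.31   0.108] [-0.105  0.073  0.041]
0.03 [ 0.236 -0.124  1.048] [-0.072  0.076 -0.022]
0.029 [-0.911  0.546  6.3  ] [ 0.222  0.422 -0.003]
47.5333 [ 0.448 -0.378  0.03 ] 49.6253432770761
```

```bash
python3 - <<'E'
from h import *
np.set_printoptions(precision=3,suppress=True)
manip.command_gripper(.78); manip.pause(.1)
manip.move_l([.448,-.378,.13],vel=.15)
manip.move_l([.448,-.378,.24],vel=.25)
q,_=ori(-.697-.4)
manip.move_ptp([.33,-.16,.28],q)
s=manip.get_state();print(s["time_s"],s["force"])
im=manip.grab_frame("side");print(lm("side","logger"));im2=manip.grab_frame("top")
t,sd=manip.camera_model("top"),manip.camera_model("side")
print(proj(sd,[.448,-.378,.010]))
A=cv2.resize(im[215:295,310:410],(390,312),interpolation=cv2.INTER_CUBIC);B=cv2.resize(im2[200:280,330:430],(390,312),interpolation=cv2.INTER_CUBIC)
cv2.imwrite("pics/c7.png",np.vstack([np.hstack([A,B]),cv2.resize(im2[130:290,120:440],(780,288))[:, :780]])[...,::-1][:600])
E
```

```text
50.6833 [ 0.334 -0.772  0.324]
[(0.6, array([261.702, 365.512]))]
[[261.009 363.889]]
```

View pics/c7.png

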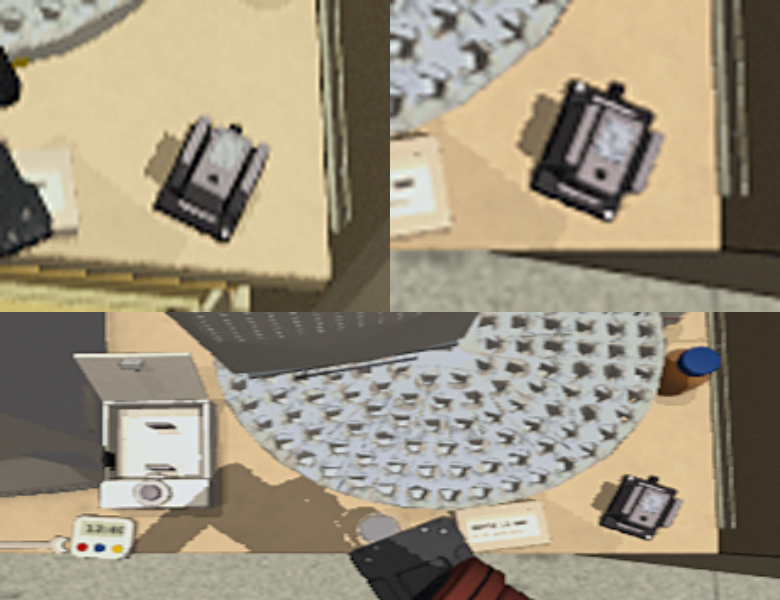

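The last picture shows the logger upright in the cradle between the walls and both lips (side picture about row 262, column 365). The hatch is open, and the bystanders look where they were. The gripper is clear of everything, so I'm handing in.

```bash
python3 -c "
from station import manip
print(manip.job_done())"
```

```text
the job is handed in; nothing more can be done
None
```

The job is handed in at about 51 s of the 67 s allowed: the hatch popped open and stayed open, and the logger was lifted out, set down upright on the bench, then regripped by its ends and stood in the cradle; on the bench its front end may have overhung the edge by about 4 mm.

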